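# Pry open the lens case with the spatula

## Task

The lid of the lens case has no handle: pick up the flat spatula, slide its blade into the slot under the lid's front edge and lever the lid up, then swing it back until it stands upright or farther on its stiff hinge. Afterwards lay the spatula flat on the bench, clear of the case, and leave the brush, jar and dish where they are.

Things in the scene. Friction and masses are not known exactly. Their poses are not given: they have to be found in the camera images.
- case: White lens case fixed to the bench, 100 (x) x 160 (y) x 45 mm high without its lid. Origin: centre of its underside; z up; its -x side is the opening front (towards the robot), its +x top edge carries the hinge. In front a sill 90 mm wide, 6 mm thick, its top at z 36, sticks out 20 mm beyond the lid's edge (x -70 to -50); it leads into the slot.
- slot (a point): Middle of the slot under the lid's front edge: 50 mm to -x of the case's origin, 40.5 mm up. The slot is 90 mm wide (case y -45 to 45) and 9 mm high, from z 36 (sill) to z 45 mm (underside of the shut lid), open through to the inside of the case, where nothing stands higher than 36 mm. Axes as the case's.
- lid (a joint): Lid angle, rad: 0 shut (at the start), grows as the front edge swings up; 1.57 upright; stop at 1.8. The lid is a flat grey plate 100 x 160 x 6 mm, 0.12 kg, on top of the case, flush with its outline, hinged along the case's +x top edge. The hinge is stiff (friction 0.12 N m): the lid stays at any angle it is left at; 2 to 3 N under its front edge lift it.
- lid_hinge (a point): Point on the hinge axis, at the middle of the case's width: 50 mm to +x of the case's origin and 45 mm up. The axis runs along the case's y. Axes as the case's.
- lid_edge (a point): Middle of the lid's front lower edge, 100 mm from the hinge axis; moves with the lid.
- spatula: Loose flat spatula, 180 mm long, 80 g, lying on the bench. Origin: on its underside at mid-length; x along it to the blade tip, z up. Black handle x -90 to 10 mm, 18 mm wide, 22 mm high (z 0 to 22). Steel blade to x 90 mm, 24 mm wide, 3 mm thick, underside level with the handle's (z 0 to 3). Balances near x -12 mm; grip the handle across its width.
- spatula_tip (a point): Tip of the blade, mid-width and mid-thickness: 90 mm from the spatula's origin along its x, 1.5 mm up.
- brush: Loose flat lens brush, about 155 mm long, 30 mm wide, 14 mm high, wooden handle, aluminium collar, grey bristles; a bystander. Spatula and brush lie one on each side of the case, either way round. Origin: on its underside near the middle; x towards the bristles.
- jar: Loose closed amber jar, 60 mm in diameter, 90 mm high; a bystander. Origin: centre of its underside.
- dish: Loose shallow glass dish, 90 mm in diameter, 18 mm high; a bystander. Origin: centre of its underside.

How it is judged:
By the outcome, as a careful person would: the job done as asked, in the order asked, and still so for the second after the job is handed in, with the robot touching nothing.
It also fails if it takes over 54 s, if anything falls off the work surface, if the arm or the gripper's body presses on something with over 40 N, if the wrist force passes 120 N, or if a joint passes its speed limit or range.

## Robot

A 6-joint arm with a two-finger parallel gripper is mounted at the origin on the work surface. World frame = base frame: x ahead of the robot, y to its left, z up, the work surface at z = 0. Lengths are in mm, angles in rad, forces in N, time in s.
With the tool pointing down it reaches from about 275 to 750 mm from the base axis. Payload 10.2 kg.
Tool frame: the origin (TCP) lies midway between the tips of the shut fingers; the grasp point (between the pads) lies 19 mm behind it; z points along the fingers, y is the line along which they close (so a half turn about z gives the same grasp; the last joint's range is limited). The gripper opens to 85 mm and grips with 20 to 120 N. Pads are 22 mm wide; open, the fingers measure 114 mm over their backs; the gripper's body (76 mm by 85 mm) begins 54 mm behind the grasp point. The pads swing forward as they close: fully open they stand 13 mm farther back than shut.
Start: joints at [-1.446, 0.313, 1.498, -0, 1.331, -0.223], TCP at [178.923, -493.576, 231.294] pointing down, gripper open.
Joint ranges: [-2.94, 2.94], [-0.97, 2.17], [0.19, 2.56], [-1.23, 4.37], [0.02, 3.11], [-2.88, 2.88]. Speed limits (rad/s): [2.39, 2.39, 3.01, 3.14, 3.14, 3.14].

## Interface

Orientations are given as a unit quaternion [w, x, y, z].
In Python, from rig import ctrl gives the robot as it stands.
- The arm moves only by the tool send_rows, never from a script. Its argument "targets" is a list of rows, each a list of 7 numbers: the closure, from -1 (fully open) to 1 (shut), so that 0 is half open, then the shift along the tool's x, y, z in m, then the turn, a rotation vector about the tool's x, y, z in rad. In form: [[claw, dx, dy, dz, ax, ay, az], ...]. A call has exactly 10 rows; each row shifts and turns the commanded pose from where the row before left it, along the tool's axes as they then stand; what a row does not reach is not made up. A row lasts 1/8 s, in which the tool goes at most 62.5 mm and 10.7 degrees, less where a joint would pass 70% of its speed; a pose out of reach is approached as far as the arm can. A call with a gripper value outside its range is refused whole. The fingers move at their own pace and stop on an object; "squeeze" is the grip in N (left out, the last holds). Time passes only in rows, so rows that do not move let the fingers close, or fill a call up. It gives the time, the measured TCP pose, the force, the opening and the grip force at its end, in the units of the state.
- ctrl.sense(): the state, without advancing time (a new reading comes with each control period).
- ctrl.capture(name): name is "side" or "top" or "wrist"; returns a dict with "img" (400x640x3 uint8, red, green, blue), "camera_matrix" (3x3 intrinsics, pixels), "k1" (the pictures are not rectified: a ray, as slopes to the right and down, at radius r is drawn at 1 + k1 r^2 times it, then the intrinsics apply), "R" (3x3) and "t" (3): a world point X has camera coordinates R X + t. Camera axes: x right, y down, z forward; pixel columns grow to the right and rows downward; lengths in mm; the calibration is good to about 2 mm. A picture is of the moment at which its call begins. There is no depth.
- ctrl.finish_job(): hands the job in; it is judged then, once.
Trained networks look in a picture, given as the dict that the camera call returned (one of the last four; its "shot" number tells which), for a name from the list of things; names that differ only in an ending like _2 or _b are one class to them, and where a whole thing is asked for, a point or a joint stands for the part that bears it (a point fixed in the world has none). Each returns a list of dicts, best first, with "score" (0 to 1); they miss things now and then, are a little off and sometimes report something else, mostly with a low value. They report only what shows in the picture. A call takes as long as a camera call.
- ctrl.boxes_of(query, picture): "extent" ([left, top, width, height] in pixels, round what is visible of it).
- ctrl.landmark_of(query, picture): "point" ([column, row] in pixels: a listed point, or the origin of a listed thing).
The state is a dict: "time_s": time; "joints": joint angles; "dq": joint speeds; "tau": joint torques, N m; "eef_pos": TCP position; "ee_rot": TCP orientation; "force": force on the tool from outside, world axes, zero at the start; "wrist_torque": the same for the moment, N m; "grip_width": opening from 0.0 (shut) to 1.0 (fully open); "grip_force": force on a finger pad.
Only numpy, scipy, OpenCV 4.12 (cv2) and the standard library are available. Lean on these libraries where they do the work, as an engineer would, in place of code of your own. Each camera call takes 0.05 s, during which the arm holds its last target. There are 200 camera calls.

## Working session

There is one attempt and no reset: what is moved stays moved. The work goes in short steps, Python scripts to look and compute and a tool call to move; the robot and the scene stay as the last step left them, time stands still between calls to the robot, and variables do not carry over. Pictures are saved under pics/ and viewed, at most 10 in all, crops included, and the job is handed in when it is done.

Besides the shell and the picture viewer there is one more tool, called after "Request:" as name(argument=value, ...) on one line, values as JSON. send_rows: Moves the arm, as the interface text tells. Its arguments: {"type":"object","properties":{"targets":{"type":"array"},"squeeze":{"type":"number"}},"required":["targets"]}

```bash
mkdir -p pics; ls
cat > h.py <<'E'
import numpy as np, cv2
from scipy.spatial.transform import Rotation as Rn
from rig import ctrl
def ray(p,px):
    K=np.array(p["camera_matrix"]);k=p["k1"]
    d=np.array([(px[0]-K[0,2])/K[0,0],(px[1]-K[1,2])/K[1,1]]);u=d.copy()
    for _ in range(20): u=d/(1+k*(u@u))
    R=np.array(p["R"]);t=np.array(p["t"])
    return -R.T@t, R.T@np.array([u[0],u[1],1])
def onz(p,px,z):
    o,d=ray(p,px); return o+d*(z-o[2])/d[2]
def proj(p,X):
    c=np.array(p["R"])@np.array(X,float)+p["t"];u=c[:2]/c[2];u=u*(1+p["k1"]*(u@u))
    K=np.array(p["camera_matrix"]);return np.array([K[0,0]*u[0]+K[0,2],K[1,1]*u[1]+K[1,2]])
def save(p,n,crop=None,s=1):
    im=p["img"][:,:,::-1]
    if crop: im=im[crop[1]:crop[3],crop[0]:crop[2]]
    cv2.imwrite("pics/"+n,cv2.resize(im,None,fx=s,fy=s))
def st():
    s=ctrl.sense();q=s["ee_rot"];print("t",s["time_s"],"pos",np.round(s["eef_pos"],1),"q",np.round(q,4),"f",np.round(s["force"],1),"grip",s["grip_width"],s["grip_force"]);print("j",np.round(s["joints"],3));return s
E
python3 - <<'E'
from h import *
s=st();print(Rn.from_quat(np.roll(s["ee_rot"],-1)).as_matrix().round(3))
P={n:ctrl.capture(n) for n in("top","side")}
Z=dict(slot=40.5,lid_hinge=45,lid_edge=45,spatula=0,spatula_tip=1.5,case=0,brush=0,jar=0,dish=0)
for n,p in P.items():
    save(p,n+"0.png")
    print(n,"cam",onz(p,(320,200),0).round(),ray(p,(320,200))[0].round())
    for q,z in Z.items():
        for r in ctrl.landmark_of(q,p)[:2]: print(q,np.round(r["point"]),round(r["score"],2),onz(p,r["point"],z).round(1))
E
```

```text
pics
t 0.0 pos [ 178.9 -493.3  230.7] q [-6.000e-04  9.849e-01  1.730e-01  0.000e+00] f [-0.3 -0.3  0.2] grip 1.001401360390782 0.0
j [-1.446  0.313  1.498 -0.     1.331 -0.223]
[[ 0.94   0.341 -0.   ]
 [ 0.341 -0.94   0.001]
 [ 0.    -0.001 -1.   ]]
top cam [589.   5.   0.] [ 517.   37. 1226.]
lid_hinge [339. 166.] 0.67 [669.1 -36.6  45. ]
spatula [457. 249.] 0.78 [ 477.2 -333.4    0. ]
spatula_tip [460. 212.] 0.61 [ 568.3 -340.8    1.5]
brush [198. 237.] 0.69 [493.  298.8   0. ]
jar [443. 155.] 0.73 [ 708.4 -297.2    0. ]
dish [199. 154.] 0.95 [696.1 303.3   0. ]
side cam [613. -35.   0.] [-75. 927. 693.]
slot [337. 188.] 0.75 [570.5 -61.4  40.5]
lid_hinge [306. 181.] 0.7 [669.2 -42.9  45. ]
lid_hinge [336. 188.] 0.2 [570.2 -54.   45. ]
lid_edge [332. 192.] 0.66 [566.1 -27.5  45. ]
spatula [407. 177.] 0.64 [ 463.9 -309.1    0. ]
spatula [332. 191.] 0.61 [ 614.2 -100.4    0. ]
spatula_tip [383. 167.] 0.55 [ 563.7 -330.7    1.5]
spatula_tip [322. 198.] 0.53 [612.7 -42.4   1.5]
case [318. 197.] 0.73 [627.6 -43.3   0. ]
brush [283. 275.] 0.91 [485.6 296.8   0. ]
jar [345. 161.] 0.67 [ 692.7 -299.3    0. ]
dish [217. 244.] 0.7 [704.  295.4   0. ]
```

```bash
python3 -c "
import cv2;import numpy as np
cv2.imwrite('pics/both.png',cv2.resize(np.vstack([cv2.imread('pics/top0.png'),cv2.imread('pics/side0.png')]),(480,600)))"
```

```text
(no output)
```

View pics/top0.png

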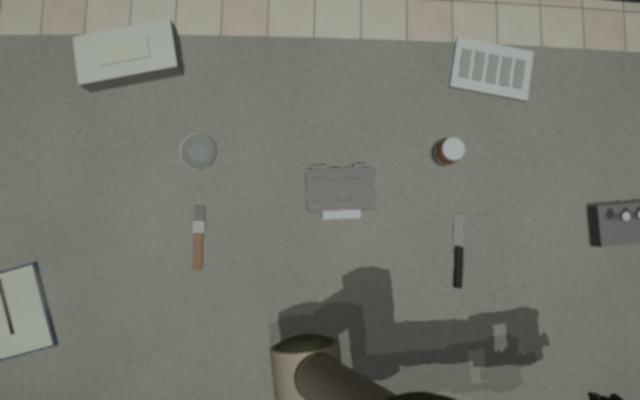

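The top view shows the spatula on the right, with its tip at about (460,213) and handle end at (458,287). The case is at (340,188), its sill at (341,215), and the brush is on the left. I'll move above the handle next.

Request:
send_rows(targets=[[-1,0.0425,-0.0092,0.011,0,0,0],[-1,0.0425,-0.0092,0.011,0,0,0],[-1,0.0425,-0.0092,0.011,0,0,0],[-1,0.0425,-0.0092,0.011,0,0,0],[-1,0.0425,-0.0092,0.011,0,0,0],[-1,0.0425,-0.0092,0.011,0,0,0],[-1,0.0425,-0.0092,0.011,0,0,0],[-1,0,0,0,0,0,0.145],[-1,0,0,0,0,0,0.145],[-1,0,0,0,0,0,0.145]])

```text
time_s: 2.25
eef_pos: [436.8, -331.5, 154.2]
ee_rot: [-0.0, 0.999, -0.046, -0.0]
force: [-0.5, -0.2, -0.3]
grip_width: 0.998
grip_force: 0.0
```

Run:
```python
from h import *
s=st();print(Rn.from_quat(np.roll(s["ee_rot"],-1)).as_matrix().round(3))
p=ctrl.capture("wrist");save(p,"w1.png")
for q,z in dict(spatula=0,spatula_tip=1.5).items():
    for r in ctrl.landmark_of(q,p)[:2]: print(q,np.round(r["point"]),round(r["score"],2),onz(p,r["point"],z).round(1))
```

```text
t 2.25 pos [ 436.8 -331.5  154.2] q [-0.      0.9989 -0.0458 -0.    ] f [-0.5 -0.2 -0.3] grip 0.9982826050314612 0.0
j [-0.863  0.434  1.535 -0.     1.173  0.8  ]
[[ 0.996 -0.092 -0.   ]
 [-0.092 -0.996  0.   ]
 [-0.    -0.    -1.   ]]
spatula [314. 136.] 0.84 [ 476.9 -332.5    0. ]
spatula_tip [305.  34.] 0.83 [ 563.6 -332.7    1.5]
```

View pics/w1.png

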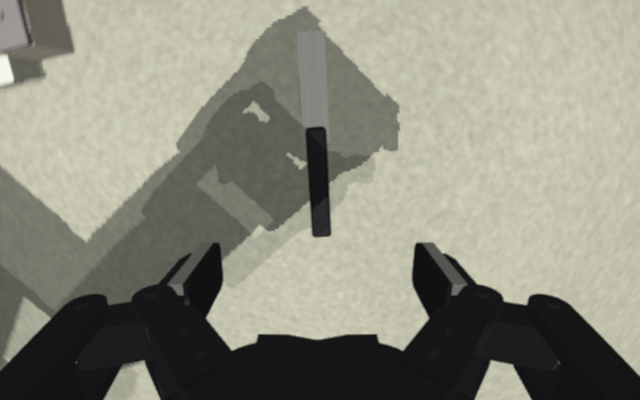

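The spatula is in view: tip at about (311,31), handle front at (316,127) and handle rear at (321,236).

Run:
```python
from h import *
p=ctrl.capture("wrist")
for c in [((311,31),3),((316,128),22),((321,235),22)]: print(onz(p,*c).round(1))
```

```text
[ 565.2 -337.4    3. ]
[ 485.4 -334.9   22. ]
[ 388.5 -331.2   22. ]
```

Request:
send_rows(targets=[[-1,0,0.001,0.03,0,0,-0.057],[-1,0,0,0.03,0,0,0],[-1,0,0,0.03,0,0,0],[-1,0,0,0.03,0,0,0],[-1,0,0,0.021,0,0,0],[-1,0,0,0.01,0,0,0],[-1,0,0,0,0,0,0],[1,0,0,0,0,0,0],[1,0,0,0,0,0,0],[1,0,0,0,0,0,0]], squeeze=90)

```text
time_s: 3.7
eef_pos: [436.7, -332.8, 3.7]
ee_rot: [0.0, 1.0, -0.015, 0.0]
force: [-0.5, 0.3, -0.2]
grip_width: 0.377
grip_force: 0.0
```

Request:
send_rows(targets=[[1,0,0,0,0,0,0],[1,0,0,0,0,0,0],[1,0,0,0,0,0,0],[1,0,0,0,0,0,0],[1,0,0,-0.02,0,0,0],[1,0,0,-0.03,0,0,0],[1,0,0,-0.03,0,0,0],[1,0,0,-0.02,0,0,0],[1,0,0,0,0,0,0],[1,0,0,0,0,0,0]])

```text
time_s: 4.95
eef_pos: [436.2, -332.2, 102.2]
ee_rot: [-0.001, 1.0, -0.015, -0.001]
force: [-0.4, -0.0, -1.5]
grip_width: 0.19
grip_force: 88.0
```

Run:
```python
from h import *
s=st();print(Rn.from_quat(np.roll(s["ee_rot"],-1)).as_matrix().round(3))
p=ctrl.capture("wrist");save(p,"w2.png")
```

```text
t 4.95 pos [ 436.2 -332.2  102.2] q [-6.000e-04  9.999e-01 -1.510e-02 -6.000e-04] f [-0.4 -0.  -1.5] grip 0.19045761758337768 87.9655659198761
j [-0.865  0.497  1.588 -0.     1.058  0.736]
[[ 1.    -0.03  -0.001]
 [-0.03  -1.     0.001]
 [-0.001 -0.001 -1.   ]]
```

View pics/w2.png

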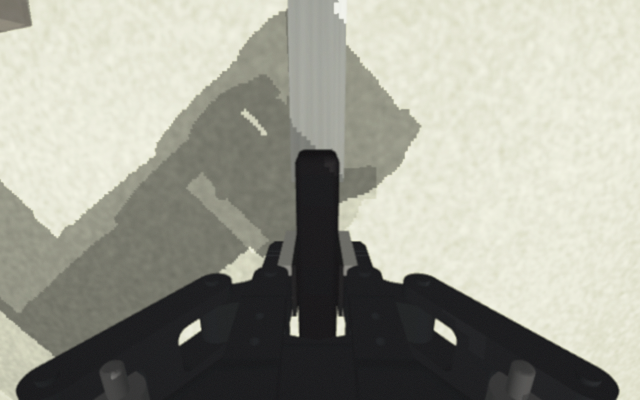

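Gripped well: the handle runs straight along column 318, with the blade aligned ahead of it.

Request:
send_rows(targets=[[1,-0.01,-0.0417,0,0,0,0],[1,-0.01,-0.0417,0,0,0,0],[1,-0.01,-0.0417,0,0,0,0],[1,-0.01,-0.0417,0,0,0,0],[1,-0.01,-0.0417,0,0,0,0],[1,-0.01,-0.0417,0,0,0,0],[1,-0.01,-0.0417,0,0,0,0],[1,0,0,0,0,0,0],[1,0,0,0,0,0,0],[1,0,0,0,0,0,0]])

```text
time_s: 6.25
eef_pos: [375.6, -39.5, 103.1]
ee_rot: [-0.0, 1.0, -0.016, -0.0]
force: [0.3, -0.3, -1.3]
grip_width: 0.189
grip_force: 88.2
```

Run:
```python
from h import *
s=st();print(Rn.from_quat(np.roll(s["ee_rot"],-1)).as_matrix().round(3))
P=[ctrl.capture(n) for n in("wrist","top","side")]
for p in P:
  for q in("slot","lid_edge","lid_hinge","spatula_tip","case"):
    z=dict(slot=40.5,lid_edge=45,lid_hinge=45,spatula_tip=100,case=0)[q]
    for r in ctrl.landmark_of(q,p)[:1]: print(q,np.round(r["point"]),round(r["score"],2),onz(p,r["point"],z).round(1))
save(P[0],"w3.png")
w=P[0]["img"][:300,:];
t=cv2.resize(P[1]["img"][140:260,270:430],(800,600))
sd=P[2]["img"][120:260,230:430]
cv2.imwrite("pics/t3.png",t[:,:,::-1]);cv2.imwrite("pics/s3.png",cv2.resize(sd,(800,560))[:,:,::-1])
```

```text
t 6.25 pos [375.6 -39.5 103.1] q [-0.000e+00  9.999e-01 -1.570e-02 -1.000e-04] f [ 0.3 -0.3 -1.3] grip 0.18854179616471445 88.15752983093262
j [-0.418  0.162  2.074 -0.     0.906  1.184]
[[ 1.    -0.031 -0.   ]
 [-0.031 -1.     0.   ]
 [-0.    -0.    -1.   ]]
slot [313. 169.] 0.27 [403.3 -38.1  40.5]
slot [341. 206.] 0.71 [572.8 -44.   40.5]
lid_edge [341. 207.] 0.98 [571.9 -43.   45. ]
lid_hinge [340. 168.] 0.59 [663.4 -39.1  45. ]
spatula_tip [342. 234.] 0.57 [509.5 -43.3 100. ]
case [341. 189.] 0.93 [617.2 -46.    0. ]
slot [337. 186.] 0.82 [577.5 -71.4  40.5]
lid_edge [333. 189.] 0.74 [573.5 -45.3  45. ]
lid_hinge [306. 182.] 0.87 [665.3 -37.1  45. ]
spatula_tip [355. 176.] 0.61 [508.5 -56.4 100. ]
case [324. 196.] 0.59 [616.4 -60.3   0. ]
```

View pics/w3.png

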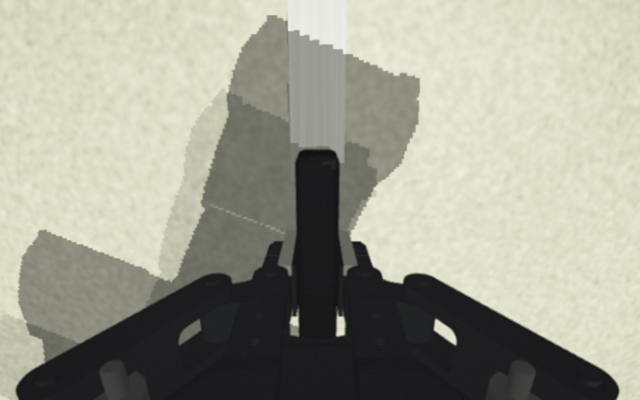

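View pics/t3.png

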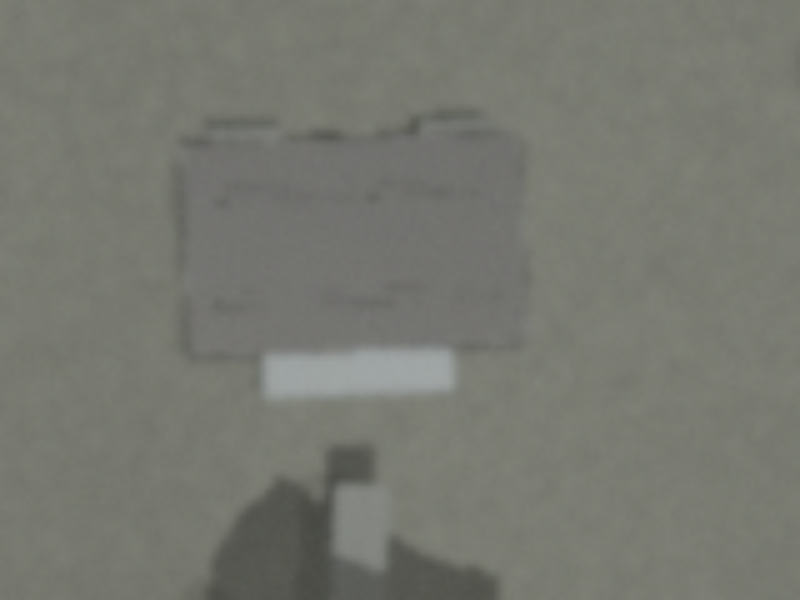

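In the top crop the lid corners are at about (188,353), (525,347), (183,140) and (520,132). The sill's front edge runs (264,397) to (456,391), and the blade tip is at (360,484).

Run:
```python
from h import *
p=ctrl.capture("top")
for n,c,z in [("fl",(188,353),51),("fr",(525,347),51),("rl",(183,140),51),("rr",(520,132),51),("sl",(264,397),36),("sr",(456,391),36),("s2l",(264,352),36),("s2r",(456,347),36),("tipL",(334,484),101),("tipR",(388,484),101)]:
    print(n,onz(p,(270+c[0]/5-.4,140+c[1]/5-.4),z).round(1))
w=ctrl.capture("wrist");print("hf",onz(w,(318,152),121.5).round(1))
```

```text
fl [561.8  35.2  51. ]
fr [ 568.3 -122.4   51. ]
rl [661.7  39.9  51. ]
rr [ 669.5 -118.5   51. ]
sl [542.5  -1.2  36. ]
sr [547.4 -92.   36. ]
s2l [563.7  -0.7  36. ]
s2r [568.2 -91.6  36. ]
tipL [503.1 -31.1 101. ]
tipR [503.6 -55.2 101. ]
hf [425.9 -40.8 121.5]
```

View pics/s3.png

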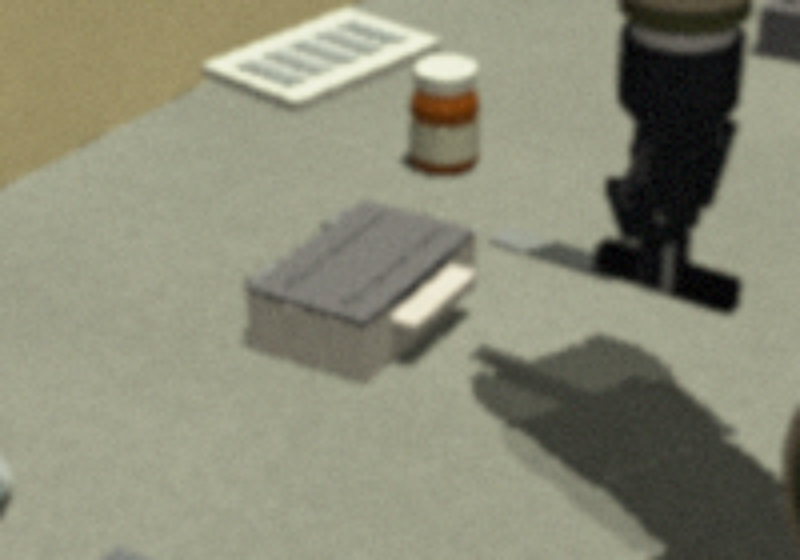

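Request:
send_rows(targets=[[1,0,0,0,0,0,-0.075],[1,0.016,0.0042,0.014,0,0,0],[1,0.016,0.0042,0.014,0,0,0],[1,0.017,0.0042,0.014,0,0,0],[1,0,0,0.01,0,0,0],[1,0,0,0.0065,0,0,0],[1,0,0,0,0,0,0],[1,0,0,0,0,0,0],[1,0,0,0,0,0,0],[1,0,0,0,0,0,0]])

```text
time_s: 8.5
eef_pos: [425.0, -49.2, 45.0]
ee_rot: [0.0, 1.0, 0.022, 0.0]
force: [0.7, 0.0, -0.2]
grip_width: 0.186
grip_force: 88.1
```

Run:
```python
from h import *
s=st()
a=ctrl.capture("side");b=ctrl.capture("top")
cv2.imwrite("pics/s4.png",np.vstack([cv2.resize(a["img"][150:220,300:400],(800,560),interpolation=2)])[:,:,::-1])
cv2.imwrite("pics/t4.png",cv2.resize(b["img"][150:250,280:410],(780,600),interpolation=2)[:,:,::-1])
```

```text
t 8.5 pos [425.  -49.2  45. ] q [1.000e-04 9.997e-01 2.240e-02 2.000e-04] f [ 0.7  0.  -0.2] grip 0.18648937283680098 88.12571167945862
j [-0.391  0.372  1.989 -0.     0.78   1.135]
```

View pics/s4.png

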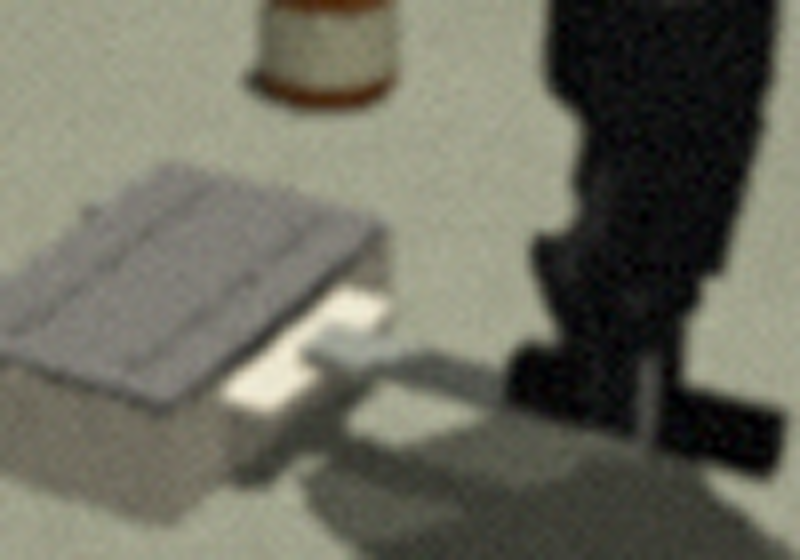

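The side view shows the blade tip at about (315,345), hovering over the middle of the sill. I'll lower it until it touches the sill.

Request:
send_rows(targets=[[1,0,0,0.002,0,0,0],[1,0,0,0.001,0,0,0],[1,0,0,0.001,0,0,0],[1,0,0,0.001,0,0,0],[1,0,0,0.0005,0,0,0],[1,0,0,0,0,0,0],[1,0,0,0,0,0,0],[1,0,0,0,0,0,0],[1,0,0,0,0,0,0],[1,0,0,0,0,0,0]])

```text
time_s: 9.85
eef_pos: [425.0, -49.1, 39.3]
ee_rot: [0.0, 1.0, 0.022, 0.0]
force: [-1.1, 0.7, 1.4]
grip_width: 0.186
grip_force: 88.3
```

Light contact came at the height I expected. I'll raise it 2.5 mm and insert.

Request:
send_rows(targets=[[1,0,0,-0.0025,0,0,0],[1,0,0,0,0,0,0],[1,0.008,0,0,0,0,0],[1,0.008,0,0,0,0,0],[1,0.008,0,0,0,0,0],[1,0.008,0,0,0,0,0],[1,0.008,0,0,0,0,0],[1,0.008,0,0,0,0,0],[1,0,0,0,0,0,0],[1,0,0,0,0,0,0]])

```text
time_s: 11.1
eef_pos: [472.7, -46.9, 41.7]
ee_rot: [-0.0, 1.0, 0.022, -0.0]
force: [0.1, 0.9, -1.2]
grip_width: 0.186
grip_force: 88.1
```

Request:
send_rows(targets=[[1,0,0,-0.004,0,0,0],[1,0.001,0,-0.0093,0,0,0],[1,0.0018,0,-0.0093,0,0,0],[1,0.0035,0,-0.0088,0,0,0],[1,0.0047,0,-0.0082,0,0,0],[1,0.006,0,-0.0073,0,0,0],[1,0.0068,0,-0.0065,0,0,0],[1,0,0,0,0,0,0],[1,0,0,0,0,0,0],[1,0,0,0,0,0,0]], squeeze=110)

```text
time_s: 12.35
eef_pos: [496.8, -46.0, 95.2]
ee_rot: [0.0, 1.0, 0.022, 0.0]
force: [0.1, 0.5, -0.5]
grip_width: 0.177
grip_force: 112.1
```

Run:
```python
from h import *
s=st()
a=ctrl.capture("side");cv2.imwrite("pics/s5.png",cv2.resize(a["img"][130:230,270:410],(784,560),interpolation=2)[:,:,::-1])
```

```text
t 12.35 pos [496.8 -46.   95.2] q [1.000e-04 9.998e-01 2.230e-02 3.000e-04] f [ 0.1  0.5 -0.5] grip 0.17677293367047983 112.08723664283752
j [-0.328  0.412  1.746  0.     0.982  1.198]
```

View pics/s5.png

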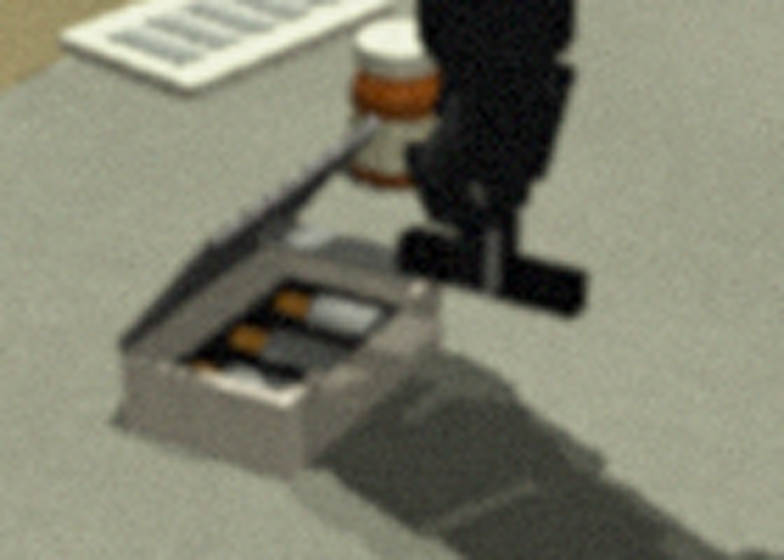

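The lid is about 50° up and the blade tip is supporting it underneath. I'll continue the arc.

Request:
send_rows(targets=[[1,0.0082,0,-0.0052,0,0,0],[1,0.0082,0,-0.0041,0,0,0],[1,0.009,0,-0.0027,0,0,0],[1,0.0093,0,-0.0014,0,0,0],[1,0.007,0,0,0,0,0],[1,0.006,0,0,0,0,0],[1,0.003,0,0,0,0,0],[1,0,0,0,0,0,0],[1,0,0,0,0,0,0],[1,0,0,0,0,0,0]])

```text
time_s: 13.65
eef_pos: [547.4, -43.8, 108.7]
ee_rot: [0.0, 1.0, 0.022, 0.0]
force: [-0.6, -0.3, -1.2]
grip_width: 0.181
grip_force: 112.1
```

Run:
```python
from h import *
s=st()
a=ctrl.capture("side");cv2.imwrite("pics/s6.png",cv2.resize(a["img"][130:230,270:410],(784,560),interpolation=2)[:,:,::-1])
for r in ctrl.landmark_of("lid_edge",a)[:1]+ctrl.landmark_of("lid_hinge",a)[:1]: print(r)
for x in (640,655,665,675,690): print(x,proj(a,[x,-39.3,145]).round(), ((proj(a,[x,39,145])-[270,130])*5.6).round())
print(((proj(a,[664,39,45])-[270,130])*5.6).round())
```

```text
t 13.65 pos [547.4 -43.8 108.7] q [1.000e-04 9.998e-01 2.230e-02 2.000e-04] f [-0.6 -0.3 -1.2] grip 0.18132539877446768 112.10559368133545
j [-0.293  0.489  1.581 -0.     1.071  1.233]
{'point': [300.7, 150.7], 'score': 0.67}
{'point': [305.4, 177.9], 'score': 0.81}
640 [313. 153.] [144. 183.]
655 [308. 152.] [120. 176.]
665 [306. 151.] [104. 171.]
675 [303. 150.] [ 88. 166.]
690 [299. 149.] [ 65. 159.]
[115. 348.]
```

View pics/s6.png

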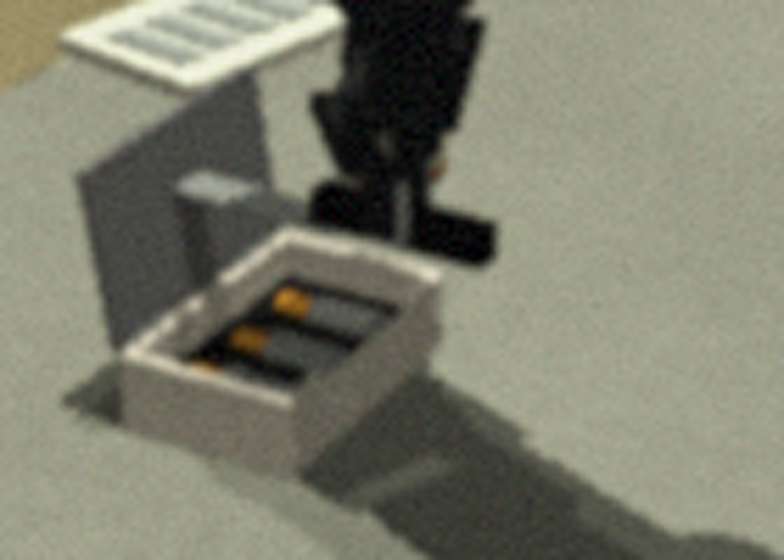

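The lid stands about 10° past upright: its edge is at (78,180) in the crop, above and behind the hinge at (110,348). Now I'll withdraw and put the spatula back on its free spot.

Request:
send_rows(targets=[[1,-0.0425,0,0,0,0,0],[1,-0.0425,0,0,0,0,0],[1,-0.0425,0,0,0,0,0],[1,-0.0425,0,0,0,0,0],[1,0.0077,0.0473,0,0,0,0],[1,0.0077,0.0473,0,0,0,0],[1,0.0077,0.0473,0,0,0,0],[1,0.0077,0.0473,0,0,0,0],[1,0.0077,0.0473,0,0,0,0],[1,0.0077,0.0473,0,0,0,0]])

```text
time_s: 15.05
eef_pos: [436.5, -334.4, 108.7]
ee_rot: [0.0, 1.0, 0.022, 0.0]
force: [0.5, -0.1, -0.8]
grip_width: 0.182
grip_force: 112.1
```

Request:
send_rows(targets=[[1,0,0,0,0,0,0],[1,0,0,0.03,0,0,0],[1,0,0,0.03,0,0,0],[1,0,0,0.02,0,0,0],[1,0,0,0.01,0,0,0],[1,0,0,0.006,0,0,0],[1,0,0,0.003,0,0,0],[1,0,0,0,0,0,0],[1,0,0,0,0,0,0],[1,0,0,0,0,0,0]], squeeze=50)

```text
time_s: 16.3
eef_pos: [436.5, -332.8, 9.9]
ee_rot: [0.0, 1.0, 0.022, 0.0]
force: [-0.6, 0.3, 0.4]
grip_width: 0.184
grip_force: 112.1
```

Request:
send_rows(targets=[[1,0,0,0.002,0,0,0],[1,0,0,0.002,0,0,0],[1,0,0,0.001,0,0,0],[1,0,0,0.0005,0,0,0],[1,0,0,0.0005,0,0,0],[1,0,0,0,0,0,0],[1,0,0,0,0,0,0],[1,0,0,0,0,0,0],[1,0,0,0,0,0,0],[1,0,0,0,0,0,0]])

```text
time_s: 17.55
eef_pos: [436.3, -332.7, 4.0]
ee_rot: [0.0, 1.0, 0.022, 0.0]
force: [-2.6, 2.2, 5.9]
grip_width: 0.181
grip_force: 113.0
```

Contact at the bench. I'll release and rise.

Request:
send_rows(targets=[[-0.2,0,0,0,0,0,0],[-0.2,0,0,0,0,0,0],[-0.2,0,0,0,0,0,0],[-0.2,0,0,0,0,0,0],[-0.2,0,0,0,0,0,0],[-0.2,0,0,-0.01,0,0,0],[-0.2,0,0,-0.03,0,0,0],[-0.2,0,0,-0.05,0,0,0],[-0.2,0,0,-0.05,0,0,0],[-0.2,-0.03,0,-0.03,0,0,0]])

```text
time_s: 18.8
eef_pos: [407.2, -334.4, 176.8]
ee_rot: [0.002, 1.0, 0.023, 0.001]
force: [-0.5, -0.1, -0.3]
grip_width: 0.602
grip_force: 0.0
```

Run:
```python
from h import *
s=st()
a=ctrl.capture("side");b=ctrl.capture("top")
im=np.vstack([a["img"][100:300,180:460],b["img"][120:300,180:460+0]])
cv2.imwrite("pics/end.png",cv2.resize(im,(440,598))[:,:,::-1])
```

```text
t 18.8 pos [ 407.2 -334.4  176.8] q [0.0017 0.9997 0.0233 0.0014] f [-0.5 -0.1 -0.3] grip 0.6018315302828612 0.0
j [-0.91   0.363  1.576  0.     1.198  0.614]
```

View pics/end.png

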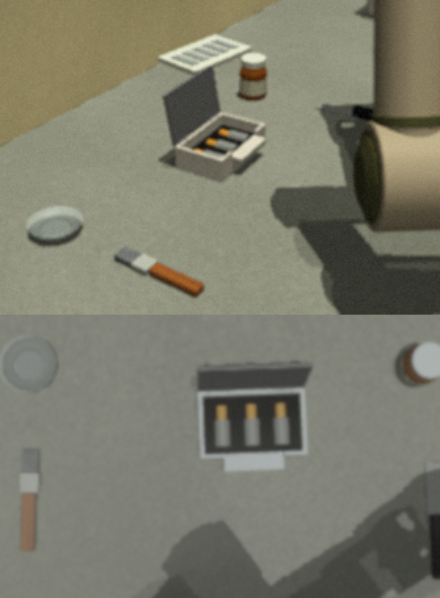

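The lid stays past upright. The brush, dish and jar haven't moved, and the spatula is back on the bench with its tip at top-view row 213, as at the start. I'll hand it in.

```bash
python3 -c "
from rig import ctrl
print(ctrl.finish_job())"
```

```text
the job is handed in; nothing more can be done
None
```

I levered the lid open with the spatula, and it stands about 10° past upright. The spatula lies flat on the bench clear of the case, the brush, jar and dish were left in place, and I handed the job in at about 19 s.

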